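Load a bearing cap under the sprung flap of a parts washer

ROBOT

A 7-joint arm with a two-finger parallel gripper is mounted at the origin on the work surface. World frame = base frame: x ahead of the robot, y to its left, z up, the work surface at z = 0. Lengths are in m, angles in rad, forces in N, time in s.
With the tool pointing down it reaches from about 0.35 to 0.9 m from the base axis. Payload 8.1 kg.
Tool frame: the origin (TCP) lies midway between the tips of the shut fingers; the grasp point (between the pads) lies arm.grip_point_offset behind it (arm.grip_point_offset is the distance from the TCP to the grasp point, in m); y points along the fingers, z is the direction in which the jaws open and shut, and the axes are right-handed (so a half turn about y gives the same grasp; the last joint's range is limited). The gripper opens to 92 mm and grips with 3 to 60 N. Pads are 19 mm wide; open, the fingers measure 130 mm over their backs; the gripper's body (75 mm by 190 mm) begins 47 mm behind the grasp point.
Start: joints at [1.213, 0.434, 0.025, 1.573, -0.012, 1.134, -0.075], TCP at [0.158, -0.605, 0.189] pointing down, gripper open.
Joint ranges: [-2.62, 2.62], [-0.44, 2.09], [-1.27, 1.32], [0.08, 2.57], [-1.32, 4.46], [0.12, 2], [-2.74, 2.74]. Speed limits (rad/s): [2.22, 2.22, 3.01, 3.01, 3.14, 3.14, 3.14].

INTERFACE

Orientations are given as a rotation vector (axis times angle).
In Python, from cell import arm, get_image, camera_info gives the robot as it stands.
- The arm moves only by the tool carry_out, never from a script. Its argument "steps" is one flat list of numbers, 5 for each row, row after row: the opening, from 0 (shut) to 1 (fully open), then the shift along the world's x, y, z in units of 0.1 m (1.0 is 0.1 m), then the turn about the world's z in units of 45 degrees (1.0 is 45 degrees). In form: [hand, dx, dy, dz, spin, hand, dx, dy, dz, spin, ...]. A call has 1 to 12 rows; each row is the pose to reach, as a shift and turn from the pose commanded when the call began; what a row does not reach only later rows make up. A row lasts 1/10 s, in which the tool goes at most 50 mm and 8.59 degrees, less where a joint would pass 70% of its speed; a pose out of reach is approached as far as the arm can. A call with a number of a shift or a turn outside -1 to 1 is refused whole. A call with a gripper value outside its range is refused whole. The fingers move at their own pace and stop on an object; "grip_force" is the grip in N (left out, the last holds). Time passes only in rows, so rows that repeat a pose let the fingers close. It gives the time, the measured TCP pose, the force and the opening at its end, in the units of the state.
- arm.observe(): the state, without advancing time (a new reading comes with each control period).
- get_image(name): name is "scene" or "side" or "wrist"; returns (picture, depth): 480x640x3 uint8, red, green, blue; 480x640 float32, m along the optical axis (not along the pixel's ray), 0 where there is no reading.
- camera_info(name): a dict with "fovy" (degrees; the focal length in pixels is half the picture's height over the tangent of half this angle, whatever the lens; pixels are square), "cx", "cy" (the principal point, pixels), "R" (3x3) and "t" (3): a world point X has camera coordinates R X + t; the wrist camera has in their place "tool_from_camera" (4x4, takes a point from camera to tool coordinates, whose origin is the TCP and whose axes are the tool frame's). Camera axes: x right, y down, z forward; pixel columns grow to the right and rows downward; lengths in m; the calibration is good to about 2 mm. A picture is of the moment at which its call begins: read the wrist's pose just before it. camera_info takes no time and is no camera call.
- arm.sign_off(): hands the job in, once; it reports no verdict.
The state is a dict: "clock": time; "joints": joint angles; "dq": joint speeds; "joint_efforts": joint torques, N m; "position": TCP position; "ee_rot": TCP orientation; "force": force on the tool from outside, world axes, zero at the start; "ft_torque": the same for the moment, N m; "width": opening from 0.0 (shut) to 1.0 (fully open).
Only numpy, scipy, OpenCV 4.12 (cv2) and the standard library are available. Lean on these libraries where they do the work, as an engineer would, in place of code of your own. Each camera call takes 0.05 s, during which the arm holds its last target. There are 200 camera calls.

TASK

Load the camshaft bearing cap into the parts washer: press the long paddle down with one fingertip so that the spring-closed flap stands open, and while you hold it, push the bearing cap along the sill and under the flap with the other fingertip until it drops down the chute into the tank. Then take the hand away so that the flap shuts. Only push the bearing cap, never pick it up, and leave the spray can, the jar and the mallet where they are.

Things in the scene. Friction and masses are not known exactly. Their poses are not given: they have to be found in the camera images.
- washer: Fixed grey bench-top parts washer, sizes in mm in its own frame. Origin on the bench under the mouth. x = loading direction (away from the robot within 20 deg), y = left, z up. Top of loading sill z 70 (x -150 to -2, y -85 to 6). Tank (x 76 to 260, y -135 to 95), chute walls and flap plate reach z 96. The flap's 8 mm hinge rod runs along x at y 3, z 92 (x -150 to 75), between channel and paddle. Pump: 48 wide, 85 tall at (45, -112).
- mouth (a point): Washer frame (0, -55, 70) mm: end of the sill's channel at the mouth plane x 0. Channel: 38 wide (y -74 to -36) between two rails 7 high, 6 thick. Flap apron shuts the mouth at x 0 to 3, y -77 to -20, down to the sill. The sill ends at x -2; a 45-degree steel chute falls from there to the tank floor.
- tank (a point): Point on the tank floor just past the chute, washer frame (90, -40, 8) mm; from the chute's foot (x 60, y -80 to 1) the floor runs on into a basin, x 76 to 255, y -130 to 90, under a clear window.
- flap (a joint): Flap angle about the hinge rod: 0 shut, 0.55 fully open (stop). One rigid aluminium rocker: right (-y) a 74 x 83 mm plate with the front apron; left (+y) the paddle. Pressing the paddle down swings plate and apron up sideways; the apron can not be pushed in. A spring shuts it: 2 to 5 N at the paddle. At 0.5 the apron clears the channel floor by 21 mm and the plate's outer corner is at z 133 mm.
- paddle (a point): Middle of the paddle's top face: plate 162 long along washer x (x -150 to 12), 59 mm wide. Flap shut: it slopes 0.5 rad up to the left, this point at (-69, 47, 100) mm in the washer frame. Pressed to flap angle 0.5 it is level, y 16 to 75, top at z 78 (8 mm above the sill). A fingertip can press it anywhere and slide along its length.
- bearing_cap_center (a point): Centre of the camshaft bearing cap: an aluminium block 38 long (along the channel), 32 wide, 12 mm high with a ridge 14 wide along its length up to 15 mm and two bolt holes in its top, about 60 g. It lies loose in the channel of the sill, its centre 50 to 95 mm before the mouth. This point is half-way up (7.5 mm above the sill).
- can: White spray can, 58 mm diameter, 170 mm tall, standing on the bench left of the washer. Origin: centre of its underside. To be left alone.
- jar: Glass jar with steel lid, 64 mm diameter, 70 mm tall, standing on the bench left of the washer's sill. Origin: centre of its underside. To be left alone.
- mallet: Copper-headed mallet with a wooden handle, lying on the bench right of the washer. Origin: underside, middle of its length. To be left alone.
Mind the look-alikes: they are no part of the job. Leave any black look-alike of the part that bears bearing_cap_center alone.

How it is judged:
On the way, in this order (a step that is already met when the one before it is completed fails the run):
1. a fingertip holds the paddle down and the flap open while the bearing cap is still outside, on the sill (value of joint flap above 0.36 rad and contact force between the fingers and flap above 0.3 N and x of bearing_cap_center in the frame of washer below -0.015 m), for 0.2 s.
2. the other fingertip pushes the bearing cap under the held-open flap (value of joint flap above 0.36 rad and contact force between the fingers and flap above 0.3 N and x of bearing_cap_center in the frame of washer above -0.011 m and contact force between the fingers and bearing_cap above 0.03 N).
3. the bearing cap goes down the chute while the flap is still held open (value of joint flap above 0.36 rad and contact force between the fingers and flap above 0.3 N and x of bearing_cap_center in the frame of washer above 0.006 m and z of bearing_cap_center in the frame of washer below 0.07 m).
At the end, for the whole second after the job is handed in: The bearing cap lies at rest in the tank (15 to 260 mm beyond the mouth, between the tank walls, its centre lower than 55 mm above the bench) and the flap is shut (below 0.06 rad) (x of bearing_cap_center in the frame of washer between 0.015 and 0.26 m and y of bearing_cap_center in the frame of washer between -0.135 and 0.095 m and z of bearing_cap_center in the frame of washer below 0.055 m and linear speed of bearing_cap below 0.02 m/s and value of joint flap below 0.06 rad); the robot touches nothing.
It fails at once if the bearing cap is lifted off the sill (centre more than 25 mm above the sill) (z of bearing_cap_center in the frame of washer above 0.095 m).
It fails at once if the spray can, jar or mallet is moved by more than 30 mm (distance of any of can, jar, mallet from where it was at the start of the episode above 0.03 m).
It also fails if it takes over 40 s, if anything falls off the work surface, if the arm or the gripper's body presses on something with over 40 N, if the wrist force passes 120 N, or if a joint passes its speed limit or range.

## Working session

There is one attempt and no reset: what is moved stays moved. The work goes in short steps, Python scripts to look and compute and a tool call to move; the robot and the scene stay as the last step left them, time stands still between calls to the robot, and variables do not carry over. Pictures are saved under pics/ and viewed, about 8 in all and at most 12, crops included, and the job is handed in when it is done.

Besides the shell and the picture viewer there is one more tool, called after ">>>" by a JSON object that holds its "method" and its "body". carry_out: Moves the arm, as the interface text tells. Shifts and turns lie within -1 to 1; 1 stands for 0.1 m of shift or 45 degrees of turn. Its arguments: {"type":"object","properties":{"steps":{"type":"array","items":{"type":"number"}},"grip_force":{"type":"number"}},"required":["steps"]}

```bash
mkdir -p pics
cat > h.py <<'E'
import numpy as np, cv2
from cell import arm, get_image, camera_info
from scipy.spatial.transform import Rotation as Rn
def grab(n):
    s=arm.observe(); p,d=get_image(n); c=camera_info(n)
    f=240/np.tan(np.radians(c["fovy"])/2)
    if n=="wrist":
        T=np.eye(4);T[:3,:3]=Rn.from_rotvec(s["ee_rot"]).as_matrix();T[:3,3]=s["position"]
        W=T@np.array(c["tool_from_camera"])
    else:
        R=np.array(c["R"]);W=np.eye(4);W[:3,:3]=R.T;W[:3,3]=-R.T@np.array(c["t"])
    np.savez(f"{n}.npz",p=p,d=d,W=W,f=f,cx=c["cx"],cy=c["cy"])
    return p
def cloud(n):
    z=np.load(f"{n}.npz");d=z["d"];v,u=np.mgrid[:480,:640]
    P=np.stack([(u-z["cx"])/z["f"]*d,(v-z["cy"])/z["f"]*d,d],-1)
    P=P@z["W"][:3,:3].T+z["W"][:3,3];P[d==0]=np.nan
    return P
E
python3 - <<'E'
from h import *
print(arm.observe(), arm.grip_point_offset)
for n in("scene","side"):
    p=grab(n);cv2.imwrite(f"pics/{n}1.png",p[...,::-1]);z=np.load(n+".npz");print(z["W"],z["f"])
p=grab("wrist")
E
```

```text
{'clock': 0.0, 'joints': array([ 1.21341843,  0.43521611,  0.02497009,  1.57412384, -0.01161965,
        1.13399625, -0.07508921]), 'dq': array([-0.00082667, -0.00118541, -0.00085662,  0.00075084,  0.000475  ,
        0.00015516, -0.0015794 ]), 'joint_efforts': array([ 8.27242711e-04, -6.67857385e+01,  9.85320881e-01, -3.14464581e+01,
       -6.04661275e-02,  4.30082367e-02,  1.68421166e-04]), 'position': array([ 0.15731757, -0.60427001,  0.18813891]), 'ee_rot': array([-0.26743812,  2.08751154, -2.08422141]), 'force': array([-0.38345523,  0.15822149,  0.45246833]), 'ft_torque': array([ 0.0018442 , -0.02641245, -0.06342837]), 'width': 1.002017901125569} 0.0188
[[ 8.45610519e-01  4.52454139e-01 -2.83245657e-01  9.24532924e-01]
 [ 5.33799871e-01 -7.17482131e-01  4.47523284e-01 -4.78345055e-01]
 [-7.39935943e-04 -5.29626892e-01 -8.48230398e-01  1.05649446e+00]
 [ 0.00000000e+00  0.00000000e+00  0.00000000e+00  1.00000000e+00]] 591.5136739575628
[[ 0.85683713 -0.39056698  0.33658219  0.33694542]
 [-0.51552811 -0.65887723  0.54782439 -0.38748339]
 [ 0.00780422 -0.64291386 -0.76589873  0.67238169]
 [ 0.          0.          0.          1.        ]] 450.3320916612189
```

View pics/scene1.png

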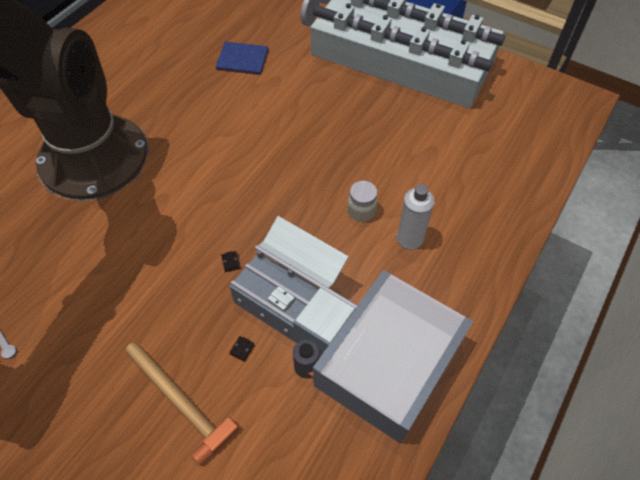

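View pics/side1.png

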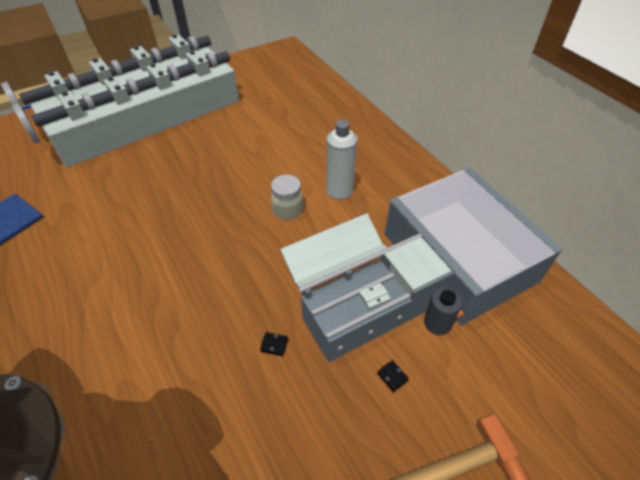

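Scene: washer sill around (290,290), bearing cap at (282,298), tank rim corners about (386,274), (470,322), (404,435), (315,375). Side: cap at (375,294). I'll fit the washer from the rim corners.

Run:
```python
from h import *
a=np.load("scene.npz")["p"][215:335,220:370,::-1];b=np.load("side.npz")["p"][210:360,275:455,::-1]
A=cv2.resize(a,None,fx=5,fy=5,interpolation=2);cv2.imwrite("pics/c1.png",A)
def ray(n,u,v,z):
    q=np.load(n+".npz");W=q["W"];r=W[:3,:3]@[(u-q["cx"])/q["f"],(v-q["cy"])/q["f"],1];t=W[:3,3]
    return (t+r*(z-t[2])/r[2])[:2]
M=np.array([[76,95],[260,95],[260,-135],[76,-135]])/1e3
for n,c in(("scene",[(386,274),(470,322),(404,435),(315,375)]),("side",[(390,207),(467,170),(558,248),(467,317)])):
    X=np.array([ray(n,*k,.096) for k in c])
    m=M-M.mean(0);x=X-X.mean(0)
    th=np.arctan2((m[:,0]*x[:,1]-m[:,1]*x[:,0]).sum(),(m*x).sum())
    R=np.array([[np.cos(th),-np.sin(th)],[np.sin(th),np.cos(th)]]);o=X.mean(0)-R@M.mean(0)
    print(n,np.degrees(th),o,"res mm",((X-o-M@R.T)*1e3).round(1).tolist())
    k=dict(scene=(282,298),side=(375,294))[n]
    print("cap in washer",R.T@(ray(n,*k,.084)-o)*1e3)
    P=cloud(n);Q=(P[...,:2]-o)@R
    # sill-level points
    for nm,(zl,zh) in dict(sill=(.066,.073),rim=(.092,.1)).items():
        s=(P[...,2]>zl)&(P[...,2]<zh)&(abs(Q[...,0])<.28)&(abs(Q[...,1])<.15)
        print(nm,s.sum(),np.nanpercentile(Q[s],[1,50,99],axis=0).round(4).tolist() if s.any() else "")
```

```text
scene -1.9094874651405114 [ 0.65987101 -0.05671652] res mm [[5.4, 2.3], [-6.1, 2.6], [-5.1, -3.3], [5.8, -1.6]]
cap in washer [-53.12087317 -46.37195554]
sill 2462 [[-0.1528, -0.1278], [-0.0833, -0.0353], [0.2258, 0.0133]]
rim 15862 [[-0.1323, -0.126], [0.1482, -0.0161], [0.2555, 0.0995]]
side -1.3913611392774785 [ 0.64145566 -0.06396923] res mm [[6.0, -5.0], [7.6, 3.5], [10.3, 13.1], [-23.8, -11.5]]
cap in washer [-37.19362598 -42.47932015]
sill 3884 [[-0.1351, -0.1257], [-0.0653, -0.0313], [0.2168, 0.0672]]
rim 14753 [[-0.1232, -0.1242], [0.1478, -0.0163], [0.2741, 0.1008]]
```

View pics/c1.png

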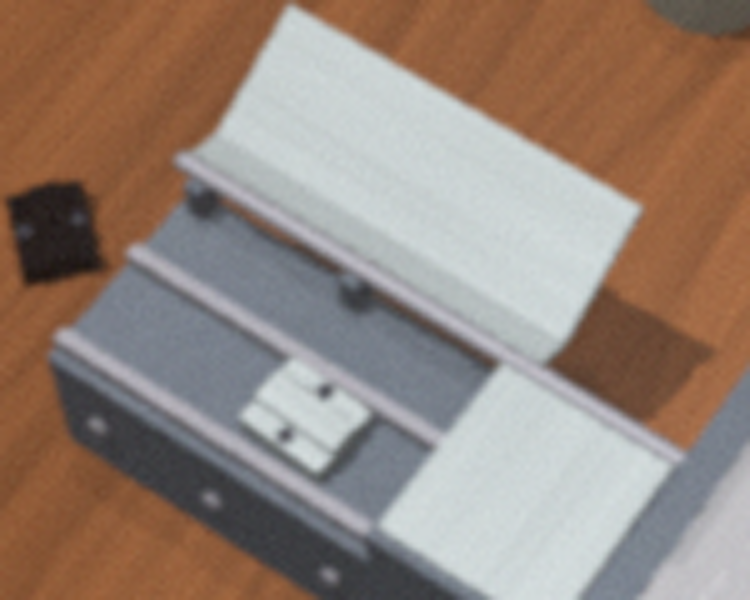

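```bash
cat >> h.py <<'E'
def ray(n,u,v,z):
    q=np.load(n+".npz");W=q["W"];r=W[:3,:3]@[(u-q["cx"])/q["f"],(v-q["cy"])/q["f"],1];t=W[:3,3]
    return (t+r*(z-t[2])/r[2])[:2]
def fit(M,X):
    m=M-M.mean(0);x=X-X.mean(0)
    th=np.arctan2((m[:,0]*x[:,1]-m[:,1]*x[:,0]).sum(),(m*x).sum())
    R=np.array([[np.cos(th),-np.sin(th)],[np.sin(th),np.cos(th)]]);return th,R,X.mean(0)-R@M.mean(0)
E
python3 - <<'E'
from h import *
F=[((180,160),(-150,3,96)),((683,458),(75,3,96)),((132,250),(-150,-33,77)),((62,338),(-150,-80,77)),((50,352),(-150,-85,70)),((380,525),(0,-75,96))]
M=np.array([f[1][:2] for f in F])/1e3
X=np.array([ray("scene",220+f[0][0]/5,215+f[0][1]/5,f[1][2]/1e3) for f in F])
th,R,o=fit(M,X);print(np.degrees(th),o,((X-o-M@R.T)*1e3).round(1).tolist())
for z,c in((.082,[(292,357),(372,410),(322,474),(242,415)]),(.0835,[(325,391),(285,435)])):
    print("cap",[(R.T@(ray("scene",220+u/5,215+v/5,z)-o)*1e3).round(1).tolist() for u,v in c])
for n in("scene","side"):
    P=cloud(n);Q=(P[...,:2]-o)@R;z=P[...,2]
    def st(nm,s): print(n,nm,s.sum(),np.nanpercentile(np.c_[Q[s],z[s]]*1e3,[2,50,98],axis=0).round(1).tolist())
    inx=(Q[...,0]>-.145)&(Q[...,0]<-.01)
    st("cap",inx&(Q[...,1]>-.07)&(Q[...,1]<-.04)&(z>.0785)&(z<.09))
    st("sill",(z>.066)&(z<.073)&(Q[...,0]<0)&(Q[...,0]>-.2)&(abs(Q[...,1]+.04)<.06))
    st("paddle",(Q[...,0]<.03)&(Q[...,0]>-.2)&(Q[...,1]>.03)&(Q[...,1]<.09)&(z>.08)&(z<.13))
    st("can/jar",(Q[...,0]<.3)&(Q[...,0]>-.3)&(Q[...,1]>.1)&(Q[...,1]<.3)&(z>.03)&(z<.2))
    s=(Q[...,1]>.1)&(Q[...,1]<.3)&(z>.06)&(z<.08)&(Q[...,0]<.07); print("jar",np.nanmedian(Q[s],0))
    s=(Q[...,1]>.1)&(Q[...,1]<.3)&(z>.14)&(z<.2)&(Q[...,0]<.2); print("can",np.nanmedian(Q[s],0))
    s=(Q[...,1]<-.1)&(z>.015)&(z<.06)&(Q[...,0]<-0.02)&(Q[...,0]>-.4); print("mallet",np.nanpercentile(Q[s],[2,98],axis=0))
E
```

```text
-2.544462256656437 [ 0.65740383 -0.05018433] [[-1.4, -2.1], [-0.4, 1.8], [-0.1, -0.2], [2.2, 1.9], [-0.8, 2.2], [0.5, -3.6]]
cap [[-70.4, -37.2], [-33.0, -38.0], [-32.7, -69.3], [-71.1, -66.9]]
cap [[-51.4, -42.1], [-52.7, -64.9]]
scene cap 307 [[-71.1, -69.0, 79.2], [-51.3, -55.6, 83.6], [-33.7, -40.5, 88.7]]
scene sill 2191 [[-148.5, -83.8, 66.6], [-87.5, -36.8, 70.2], [-10.5, 5.5, 72.8]]
scene paddle 2161 [[-148.5, 30.7, 89.3], [-67.6, 52.3, 102.6], [7.7, 73.4, 115.4]]
scene can/jar 2274 [[-84.7, 217.7, 33.5], [51.0, 231.1, 73.9], [86.2, 267.5, 170.3]]
jar [-0.05783683  0.24030242]
can [0.06112194 0.23865169]
mallet [[-0.24018879 -0.31281247]
 [-0.02400957 -0.15095929]]
side cap 402 [[-70.9, -69.5, 79.9], [-53.4, -57.5, 83.9], [-33.5, -42.0, 87.1]]
side sill 3398 [[-149.2, -88.3, 67.8], [-89.3, -43.0, 70.6], [-3.4, 1.2, 72.7]]
side paddle 2619 [[-148.7, 30.8, 92.5], [-73.7, 49.9, 103.7], [7.7, 69.2, 114.6]]
side can/jar 2663 [[-89.9, 213.5, 32.4], [37.1, 226.1, 72.0], [78.1, 261.1, 169.9]]
jar [-0.05595939  0.23281941]
can [0.05434819 0.23400286]
mallet [[-0.14457748 -0.31882785]
 [-0.02167553 -0.14700998]]
```

```bash
cat >> h.py <<'E'
TH=np.radians(-2.54);RW=np.array([[np.cos(TH),-np.sin(TH)],[np.sin(TH),np.cos(TH)]]);O=np.array([.6574,-.0502])
def rep(goal):
    s=arm.observe();Rt=Rn.from_rotvec(s["ee_rot"]).as_matrix();p=s["position"]
    za=Rt[:,2];a=np.degrees(np.arctan2(za[1],za[0]));d=(-2.54+90-a+90)%180-90
    print("t",s["clock"],"pos",p.round(4),"washer",((RW.T@(p[:2]-O))*1e3).round(1),"y-axis",Rt[:,1].round(3),"zaxis",za.round(3),"spin",(d/45).round(3),"F",s["force"].round(2),"w",s["width"])
    g=O+RW@np.array(goal[:2]);print("shift",((np.r_[g,goal[2]]-p)*10).round(3))
E
python3 -c "
from h import *
rep((-.108,.0005,.19))"
```

```text
t 0.15 pos [ 0.1574 -0.6044  0.1883] washer [-475.  -575.8] y-axis [-0.     0.001 -1.   ] zaxis [ 0.252 -0.968 -0.001] spin -0.381 F [0.21 0.13 0.12] w 0.9974168522378939
shift [3.922 5.595 0.017]
```

>>> {"method": "carry_out", "body": {"steps": [1,0.3,0.45,0.3,-0.19,1,0.65,0.93,0.3,-0.381,1,0.65,0.93,0.3,-0.381]}}

```text
clock: 0.45
position: [0.226, -0.5085, 0.2195]
ee_rot: [-0.054, -2.2, 2.198]
force: [0.4, -0.7, -0.0]
width: 0.998
```

>>> {"method": "carry_out", "body": {"steps": [1,0.3,0.46,0,0,1,0.65,0.93,0,0,1,0.65,0.93,0,0]}}

```text
clock: 0.75
position: [0.2911, -0.414, 0.219]
ee_rot: [-0.043, -2.205, 2.201]
force: [0.4, -0.7, -0.2]
width: 1.0
```

>>> {"method": "carry_out", "body": {"steps": [1,0.3,0.46,0,0,1,0.65,0.93,0,0,1,0.65,0.93,0,0]}}

```text
clock: 1.05
position: [0.3555, -0.3213, 0.219]
ee_rot: [-0.043, -2.204, 2.201]
force: [-0.4, -0.1, -0.2]
width: 0.999
```

>>> {"method": "carry_out", "body": {"steps": [1,0.3,0.46,0,0,1,0.65,0.93,0,0,1,0.65,0.93,0,0]}}

```text
clock: 1.35
position: [0.4204, -0.2281, 0.2191]
ee_rot: [-0.044, -2.205, 2.201]
force: [-0.7, -0.1, -0.3]
width: 1.0
```

>>> {"method": "carry_out", "body": {"steps": [1,0.3,0.46,0,0,1,0.65,0.93,0,0,1,0.65,0.93,0,0]}}

```text
clock: 1.65
position: [0.4852, -0.1347, 0.219]
ee_rot: [-0.044, -2.205, 2.2]
force: [0.2, 1.3, -0.2]
width: 1.0
```

>>> {"method": "carry_out", "body": {"steps": [1,0.33,0.46,0,0,1,0.67,0.93,0,0,1,0.67,0.93,0,0,1,0.67,0.93,0,0]}}

```text
clock: 2.05
position: [0.5503, -0.0446, 0.2184]
ee_rot: [-0.044, -2.202, 2.2]
force: [-0.2, -0.0, -0.6]
width: 1.0
```

Run:
```python
from h import *
rep((-.108,.0005,.13))
p=grab("wrist");cv2.imwrite("pics/w1.png",p[...,::-1])
```

```text
t 2.05 pos [ 0.5503 -0.0446  0.2184] washer [-107.2    0.9] y-axis [-0.001  0.001 -1.   ] zaxis [-0.04  -0.999 -0.001] spin -0.005 F [-0.24 -0.05 -0.61] w 1.0000781510433137
shift [-0.008 -0.003 -0.884]
```

View pics/w1.png

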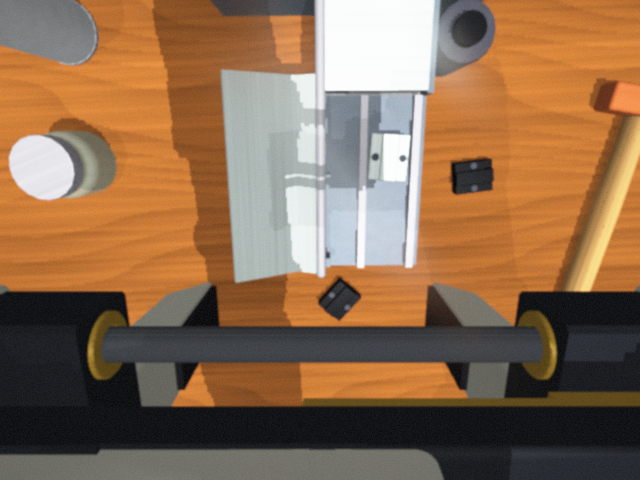

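Wrist view: rail front ends at (361,266) and (409,266), rod front end (321,275), cap at (396,157). I'll cross-check the washer pose with these.

Run:
```python
from h import *
F=[((321,275),(-150,3,96)),((361,266),(-150,-33,77)),((409,266),(-150,-77,77)),((363,96),(-3,-33,77)),((418,94),(-3,-77,77)),((319,2),(75,3,96))]
M=np.array([f[1][:2] for f in F])/1e3
X=np.array([ray("wrist",*f[0],f[1][2]/1e3) for f in F])
print(((X-O)@RW*1e3).round(1).tolist())
th,R,o=fit(M,X);print(np.degrees(th),o,((X-o-M@R.T)*1e3).round(1).tolist())
for k in ((396,157),(376,156),(403,158),(410,135),(409,180)): print("cap",((ray("wrist",*k,.083)-O)@RW*1e3).round(1))
P=cloud("wrist");Q=(P[...,:2]-O)@RW
for u,v in((340,200),(385,220),(396,157),(260,170),(412,200)):print(u,v,(np.r_[Q[v,u],P[v,u,2]]*1e3).round(1))
```

```text
[[-153.2, 1.9], [-151.2, -34.7], [-151.0, -78.6], [-5.2, -31.6], [-3.5, -76.2], [56.8, 4.2]]
-0.9661397030705972 [ 0.65209861 -0.04840696] [[2.3, 1.3], [3.2, 0.7], [2.2, 0.8], [2.3, -0.2], [2.8, -0.9], [-12.8, -1.8]]
cap [-53.3 -60.1]
cap [-52.5 -43.4]
cap [-54. -66.]
cap [-35.6 -70.6]
cap [-72.2 -72.2]
340 200 [-91.5 -14.7  70.9]
385 220 [-109.6  -55.7   70.3]
396 157 [-53.1 -59.5  86.1]
260 170 [-62.8  50.5 102.3]
412 200 [-90.  -76.9  78.2]
```

>>> {"method": "carry_out", "body": {"steps": [1,0,0,-0.5,0,1,0,0,-0.9,0,1,0,0,-1.0,0,1,0,0,-1.0,0]}}

```text
clock: 2.5
position: [0.5479, -0.0487, 0.1181]
ee_rot: [-0.048, -2.195, 2.197]
force: [-0.3, 0.7, 0.9]
width: 1.0
```

>>> {"method": "carry_out", "body": {"steps": [1,0,0,-0.08,0,1,0,0,-0.16,0,1,0,0,-0.24,0,1,0,0,-0.3,0,1,0,0,-0.34,0,1,0,0,-0.37,0,1,0,0,-0.39,0,1,0,0,-0.39,0,1,0,0,-0.39,0]}}

```text
clock: 3.4
position: [0.5497, -0.0468, 0.0801]
ee_rot: [-0.049, -2.199, 2.199]
force: [-0.2, 0.3, 0.2]
width: 0.996
```

Run:
```python
from h import *
rep((-.012,0,.078))
p=grab("side");cv2.imwrite("pics/s2.png",cv2.resize(p[170:380,250:480,::-1],None,fx=3,fy=2.8,interpolation=2))
q=grab("scene")
for n in("side","scene"):
    P=cloud(n);Q=(P[...,:2]-O)@RW;z=P[...,2]
    for nm,a,b,c,d in(("paddle far",-.05,0,.02,.07),("plate",.01,.07,-.07,-.01)):
        s=(Q[...,0]>a)&(Q[...,0]<b)&(Q[...,1]>c)&(Q[...,1]<d)&(z>.06)&(z<.14)
        print(n,nm,s.sum(),"dz/dy",np.polyfit(Q[s][:,1],z[s],1).round(3),np.median(z[s]))
```

```text
t 3.4 pos [ 0.5497 -0.0468  0.0801] washer [-107.8   -1.4] y-axis [ 0. -0. -1.] zaxis [-0.045 -0.999 -0.   ] spin 0.0 F [-0.23  0.29  0.21] w 0.9963078103916836
shift [ 0.957 -0.029 -0.021]
side paddle far 451 dz/dy [0.551 0.076] 0.10047050575812677
side plate 1103 dz/dy [-0.004  0.094] 0.09407942438714212
scene paddle far 755 dz/dy [0.533 0.075] 0.0989879085667067
scene plate 1035 dz/dy [0.004 0.094] 0.09377759364377747
```

View pics/s2.png

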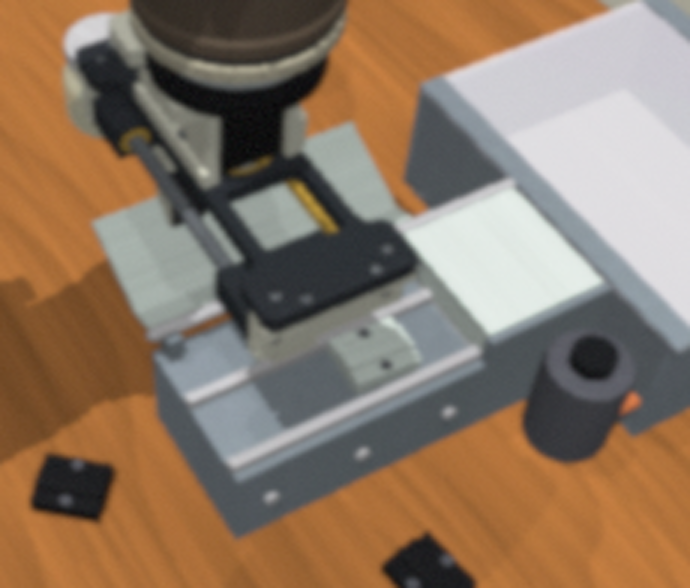

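Flap is still shut (paddle slope 0.55, no force): the open fingertips must sit higher than the TCP. I'll measure them from the stored wrist depth and the present views.

Run:
```python
from h import *
c=camera_info("wrist")
def tool():
    z=np.load("wrist.npz");d=z["d"];v,u=np.mgrid[:480,:640]
    P=np.stack([(u-z["cx"])/z["f"]*d,(v-z["cy"])/z["f"]*d,d,np.ones_like(d)],-1)
    return (P@np.array(c["tool_from_camera"]).T)[...,:3],d
P,d=tool()
print(np.array(c["tool_from_camera"]).round(3))
s=(d>0)&(P[...,1]>-.08)&(P[...,1]<.02)&(abs(P[...,0])<.04)&(abs(P[...,2])<.08)
for sg in(1,-1):
    q=P[s&(P[...,2]*sg>0)];print(len(q));
    for y0 in np.arange(-.08,.02,.008):
        k=q[(q[:,1]>=y0)&(q[:,1]<y0+.008)]
        if len(k): print(round(y0,3),len(k),(np.percentile(k,[2,98],axis=0)*1e3).round(0).tolist())
for n in("side","scene"):
    P=cloud(n);Q=(P[...,:2]-O)@RW;z=P[...,2]
    s=(Q[...,0]>-.135)&(Q[...,0]<-.08)&(Q[...,1]>-.1)&(Q[...,1]<-.02)&(z>.08)&(z<.16)
    q=np.c_[Q[s],z[s]]
    for z0 in np.arange(.08,.16,.008):
        k=q[(q[:,2]>=z0)&(q[:,2]<z0+.008)]
        if len(k)>3: print(n,round(z0,3),len(k),(np.percentile(k,[2,98],axis=0)*1e3).round(0).tolist())
```

```text
[[-0.001  0.963  0.27  -0.072]
 [ 0.    -0.27   0.963 -0.196]
 [ 1.     0.001 -0.    -0.   ]
 [ 0.     0.     0.     1.   ]]
2656
-0.08 558 [[-11.0, -80.0, 45.0], [10.0, -72.0, 63.0]]
-0.072 585 [[-11.0, -72.0, 45.0], [1.0, -64.0, 62.0]]
-0.064 550 [[-11.0, -64.0, 45.0], [-1.0, -56.0, 62.0]]
-0.056 514 [[-11.0, -56.0, 45.0], [3.0, -48.0, 61.0]]
-0.048 380 [[-11.0, -48.0, 45.0], [7.0, -40.0, 57.0]]
-0.04 69 [[-10.0, -40.0, 45.0], [9.0, -38.0, 50.0]]
2648
-0.08 552 [[-11.0, -79.0, -64.0], [10.0, -72.0, -46.0]]
-0.072 592 [[-11.0, -72.0, -63.0], [-4.0, -64.0, -46.0]]
-0.064 549 [[-11.0, -64.0, -63.0], [-1.0, -56.0, -46.0]]
-0.056 504 [[-11.0, -56.0, -62.0], [3.0, -48.0, -46.0]]
-0.048 384 [[-11.0, -48.0, -57.0], [8.0, -40.0, -46.0]]
-0.04 67 [[-10.0, -40.0, -51.0], [9.0, -38.0, -46.0]]
side 0.128 24 [[-118.0, -67.0, 129.0], [-97.0, -62.0, 136.0]]
side 0.136 21 [[-118.0, -68.0, 136.0], [-97.0, -66.0, 142.0]]
scene 0.08 19 [[-127.0, -80.0, 80.0], [-81.0, -31.0, 82.0]]
scene 0.12 4 [[-98.0, -55.0, 121.0], [-97.0, -49.0, 128.0]]
```

At full opening the tips lie 38 mm behind the TCP, at ±46 mm. A part-open hand extends the tips; I'll raise, set 0.72 and measure.

>>> {"method": "carry_out", "body": {"steps": [1,0,0,0.4,0,0.72,0,0,0.7,0,0.72,0,0,0.7,0,0.72,0,0,0.7,0,0.72,0,0,0.7,0]}}

```text
clock: 4.0
position: [0.5488, -0.047, 0.1491]
ee_rot: [-0.048, -2.198, 2.198]
force: [-0.1, -0.5, -0.2]
width: 0.733
```

```bash
cat >> h.py <<'E'
def tips():
    z=np.load("wrist.npz");d=z["d"];v,u=np.mgrid[:480,:640]
    P=np.stack([(u-z["cx"])/z["f"]*d,(v-z["cy"])/z["f"]*d,d,np.ones_like(d)],-1)
    P=(P@np.array(camera_info("wrist")["tool_from_camera"]).T)[...,:3]
    s=(d>0)&(P[...,1]<-.006)&(abs(P[...,0])<.05)&(abs(P[...,2])<.1)&(P[...,1]>-.12)
    q=P[s&(P[...,2]>0)]
    for y0 in np.arange(-.12,.0,.008):
        k=q[(q[:,1]>=y0)&(q[:,1]<y0+.008)]
        if len(k)>5: print(round(y0,3),len(k),(np.percentile(k,[2,98],axis=0)*1e3).round(0).tolist())
E
python3 - <<'E'
from h import *
p=grab("wrist");cv2.imwrite("pics/w2.png",p[...,::-1]);rep((-.108,-.004,.1));tips()
g=grab("side");cv2.imwrite("pics/s3.png",cv2.resize(g[130:350,240:480,::-1],None,fx=3,fy=2.7,interpolation=2))
E
```

```text
t 4.05 pos [ 0.5487 -0.0469  0.1489] washer [-108.7   -1.6] y-axis [-0.002 -0.    -1.   ] zaxis [-0.045 -0.999  0.   ] spin 0.0 F [-0.2  -0.05 -0.38] w 0.7289429721018772
shift [ 0.006 -0.025 -0.489]
-0.12 4580 [[-36.0, -120.0, 2.0], [-12.0, -112.0, 63.0]]
-0.112 1530 [[-36.0, -112.0, 35.0], [-5.0, -104.0, 79.0]]
-0.104 380 [[-12.0, -104.0, 35.0], [3.0, -96.0, 36.0]]
-0.096 311 [[-6.0, -96.0, 35.0], [9.0, -88.0, 36.0]]
-0.088 402 [[-0.0, -88.0, 33.0], [11.0, -80.0, 36.0]]
-0.08 457 [[-11.0, -80.0, 33.0], [9.0, -72.0, 49.0]]
-0.072 562 [[-11.0, -72.0, 33.0], [-4.0, -64.0, 50.0]]
-0.064 498 [[-11.0, -64.0, 33.0], [-2.0, -56.0, 49.0]]
-0.056 461 [[-11.0, -56.0, 33.0], [3.0, -48.0, 49.0]]
-0.048 323 [[-11.0, -48.0, 33.0], [7.0, -40.0, 44.0]]
-0.04 57 [[-10.0, -40.0, 33.0], [10.0, -37.0, 37.0]]
```

View pics/s3.png

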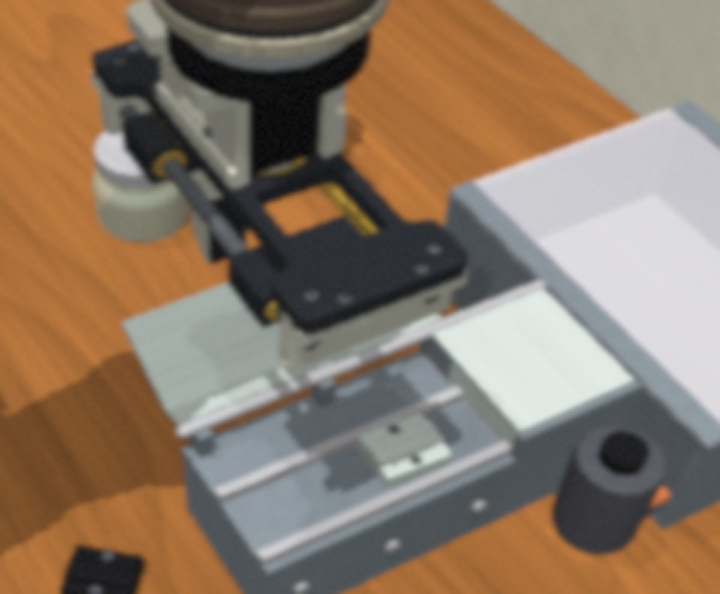

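The tips really sit 38 mm behind the reported TCP at any opening (both wrist depth and the world clouds agree; body about 66 mm above the tips). So I aim for TCP z ≈ 0.040 to press the paddle level.

>>> {"method": "carry_out", "body": {"steps": [1,0,-0.025,0,0,1,0,-0.025,0,0,1,0,-0.025,-0.4,0,1,0,-0.025,-0.75,0,1,0,-0.025,-0.8,0,1,0,-0.025,-0.8,0]}}

```text
clock: 4.7
position: [0.5488, -0.0493, 0.0694]
ee_rot: [-0.046, -2.198, 2.198]
force: [-0.4, -0.2, 0.2]
width: 1.0
```

>>> {"method": "carry_out", "body": {"steps": [1,0,0,-0.07,0,1,0,0,-0.13,0,1,0,0,-0.18,0,1,0,0,-0.22,0,1,0,0,-0.25,0,1,0,0,-0.27,0,1,0,0,-0.27,0,1,0,0,-0.27,0]}}

```text
clock: 5.5
position: [0.5496, -0.0496, 0.043]
ee_rot: [-0.049, -2.199, 2.199]
force: [1.6, -2.6, 3.8]
width: 1.001
```

```bash
cat >> h.py <<'E'
def flap():
  for n in("side","scene"):
    P=cloud(n);Q=(P[...,:2]-O)@RW;z=P[...,2]
    for nm,a,b,c,d in(("paddle far",-.05,0,.02,.07),("plate",.03,.07,-.07,-.01)):
        s=(Q[...,0]>a)&(Q[...,0]<b)&(Q[...,1]>c)&(Q[...,1]<d)&(z>.06)&(z<.138)
        if s.sum()>50: print(n,nm,s.sum(),"dz/dy",np.polyfit(Q[s][:,1],z[s],1).round(3),np.median(z[s]))
E
python3 - <<'E'
from h import *
rep((-.012,-.004,.04))
g=grab("side");grab("scene");flap()
cv2.imwrite("pics/s4.png",cv2.resize(g[170:370,270:480,::-1],None,fx=3.5,fy=3,interpolation=2))
E
```

```text
t 5.5 pos [ 0.5496 -0.0496  0.043 ] washer [-107.7   -4.2] y-axis [ 0. -0. -1.] zaxis [-0.045 -0.999  0.   ] spin 0.001 F [ 1.63 -2.58  3.83] w 1.0006238284390574
shift [ 0.956 -0.041 -0.03 ]
side paddle far 383 dz/dy [0.063 0.078] 0.08113046680300051
side plate 551 dz/dy [-0.471  0.095] 0.11417426924616703
scene paddle far 618 dz/dy [0.061 0.078] 0.08092645975638657
scene plate 583 dz/dy [-0.461  0.097] 0.115815078374226
```

View pics/s4.png

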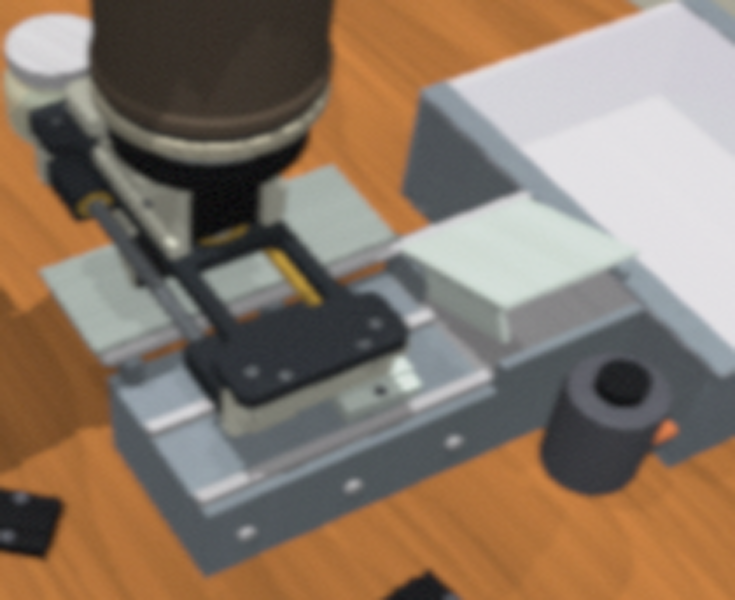

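Flap is open (~0.44 rad, 3.8 N), cap still behind. Lower 2.5 mm more, then push along the channel.

>>> {"method": "carry_out", "body": {"steps": [1,0,0,-0.025,0,1,0.1,-0.004,-0.025,0,1,0.2,-0.008,-0.025,0,1,0.26,-0.01,-0.025,0,1,0.32,-0.012,-0.025,0,1,0.38,-0.015,-0.025,0,1,0.44,-0.017,-0.025,0,1,0.5,-0.02,-0.025,0,1,0.55,-0.022,-0.025,0,1,0.6,-0.024,-0.025,0,1,0.6,-0.024,-0.025,0]}}

```text
clock: 6.7
position: [0.6107, -0.0518, 0.0406]
ee_rot: [-0.051, -2.2, 2.199]
force: [0.4, 0.2, 3.1]
width: 0.998
```

Run:
```python
from h import *
rep((-.012,-.005,.04))
g=grab("side");grab("scene");flap()
cv2.imwrite("pics/s5.png",cv2.resize(g[170:370,270:480,::-1],None,fx=3.5,fy=3,interpolation=2))
```

```text
t 6.7 pos [ 0.6107 -0.0518  0.0406] washer [-46.6  -3.6] y-axis [ 0.001  0.    -1.   ] zaxis [-0.045 -0.999 -0.   ] spin 0.001 F [0.43 0.25 3.06] w 0.9982016245165808
shift [ 0.345 -0.029 -0.006]
side paddle far 211 dz/dy [0.566 0.066] 0.07890733815373374
side plate 504 dz/dy [-0.548  0.095] 0.11768926661558304
scene paddle far 552 dz/dy [0.044 0.079] 0.0785929704587992
scene plate 565 dz/dy [-0.537  0.097] 0.11900580806485295
```

View pics/s5.png

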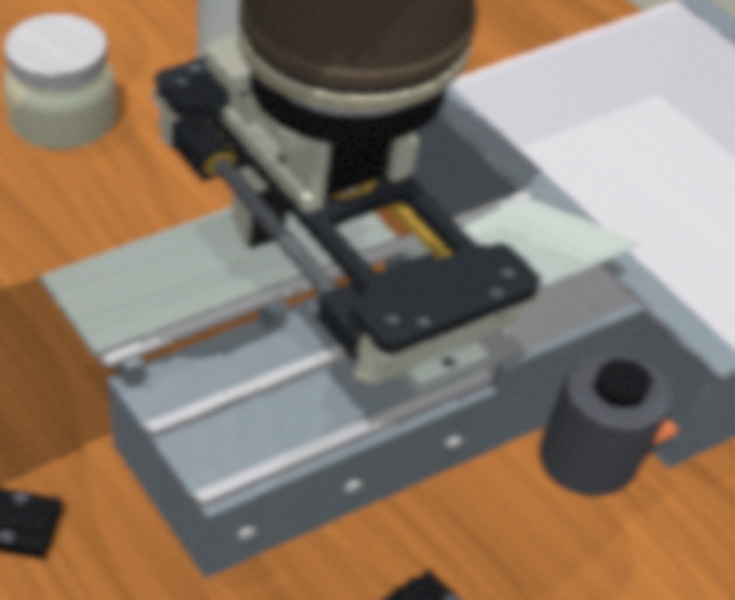

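Cap is moving ahead of the finger with the flap at ~0.5 rad. Continue.

>>> {"method": "carry_out", "body": {"steps": [1,0.06,-0.003,0,0,1,0.12,-0.006,0,0,1,0.18,-0.009,0,0,1,0.23,-0.012,0,0,1,0.27,-0.014,0,0,1,0.3,-0.016,0,0,1,0.33,-0.018,0,0,1,0.33,-0.018,0,0,1,0.33,-0.018,0,0]}}

```text
clock: 7.7
position: [0.6432, -0.0535, 0.0407]
ee_rot: [-0.05, -2.2, 2.199]
force: [1.2, 0.5, 3.7]
width: 0.997
```

Run:
```python
from h import *
rep((-.012,-.005,.04))
g=grab("side");s=grab("scene");flap()
a=cv2.resize(g[150:350,300:560,::-1],(520,400),interpolation=2);b=cv2.resize(s[220:440,280:480,::-1],(364,400),interpolation=2)
cv2.imwrite("pics/s6.png",cv2.resize(np.hstack([a,b]),None,fx=.9,fy=.9))
```

```text
t 7.7 pos [ 0.6432 -0.0535  0.0407] washer [-14.1  -3.9] y-axis [ 0.001  0.    -1.   ] zaxis [-0.045 -0.999 -0.   ] spin 0.0 F [1.19 0.48 3.7 ] w 0.9972222471715747
shift [ 0.02  -0.012 -0.007]
side paddle far 692 dz/dy [0.036 0.084] 0.07910641027954923
side plate 68 dz/dy [-0.548  0.095] 0.1200985435784726
scene paddle far 150 dz/dy [0.215 0.076] 0.07917596442685221
scene plate 560 dz/dy [-0.534  0.097] 0.11917906222015406
```

View pics/s6.png

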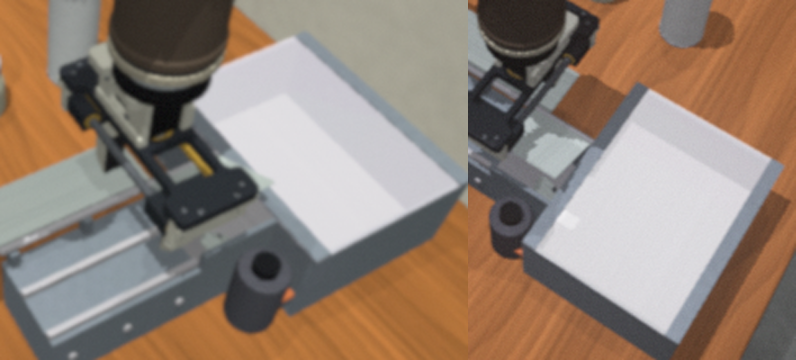

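Run:
```python
from h import *
P=cloud("scene");Q=(P[...,:2]-O)@RW
for u,v in((341,354),(345,340),(370,380)):print((np.r_[Q[v,u],P[v,u,2]]*1e3).round(0))
g=np.load("side.npz")["p"];s=np.load("scene.npz")["p"]
a=cv2.resize(g[245:325,360:450,::-1],(450,400),interpolation=2);b=cv2.resize(s[300:380,295:365,::-1],(350,400),interpolation=2)
cv2.imwrite("pics/s7.png",np.hstack([a,b]))
```

```text
[101. -85.  94.]
[ 93. -61.  97.]
[167. -97.  98.]
```

View pics/s7.png

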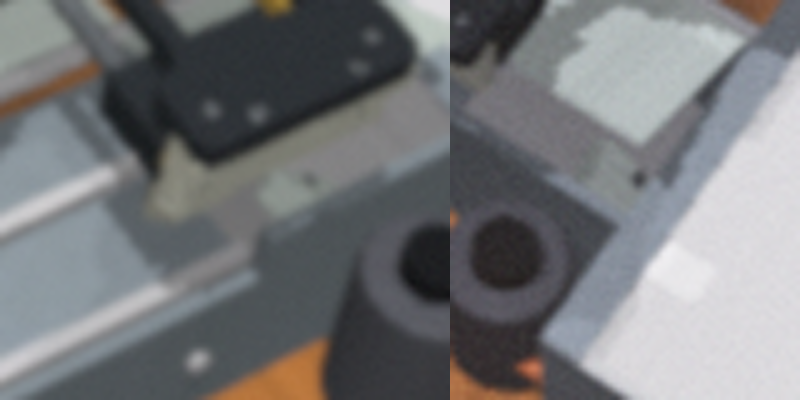

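The cap is on the chute (scene crop (615,170), side crop (290,190)), past the mouth. Check its height.

Run:
```python
from h import *
for n,L in(("scene",((328,334),(325,331),(331,336),(322,323))),("side",((418,283),(412,284),(421,281)))):
    P=cloud(n);Q=(P[...,:2]-O)@RW
    for u,v in L:print(n,u,v,(np.r_[Q[v,u],P[v,u,2]]*1e3).round(0))
a=get_image("scene")[1];print((np.abs(a-np.load("scene.npz")["d"])[325:342,320:338]).max(), arm.observe()["clock"])
```

```text
scene 328 334 [ 49. -47.  38.]
scene 325 331 [ 42. -47.  41.]
scene 331 336 [ 54. -44.  30.]
scene 322 323 [ 28. -37.  41.]
side 418 283 [ 43. -52.  41.]
side 412 284 [ 36. -46.  34.]
side 421 281 [ 54. -48.  34.]
1.0972295 7.85
```

Cap centre is at about x 47, z ~33 mm on the chute's foot, with the flap still held. Now retreat slightly, then lift away.

>>> {"method": "carry_out", "body": {"steps": [1,0,0,0,0,1,-0.08,0.003,0,0,1,-0.16,0.006,0,0,1,-0.16,0.006,0.15,0,1,-0.16,0.006,0.3,0,1,-0.16,0.006,0.5,0,1,-0.16,0.006,0.8,0,1,-0.16,0.006,1,0]}}

```text
clock: 8.65
position: [0.627, -0.0529, 0.1436]
ee_rot: [-0.051, -2.2, 2.2]
force: [-0.6, -1.1, -0.0]
width: 1.002
```

>>> {"method": "carry_out", "body": {"steps": [1,-0.4,0,0.4,0,1,-0.8,0,0.8,0,1,-1,0,1,0,1,-1,0,1,0,1,-1,0,1,0,1,-1,0,1,0]}}

```text
clock: 9.25
position: [0.5265, -0.053, 0.2403]
ee_rot: [-0.048, -2.199, 2.199]
force: [0.8, 0.2, -0.5]
width: 1.001
```

Run:
```python
from h import *
g=grab("side");s=grab("scene");flap();rep((0,0,0))
a=cv2.resize(g[150:350,280:580,::-1],(450,300),interpolation=2);b=cv2.resize(s[160:400,220:480,::-1],(325,300),interpolation=2)
cv2.imwrite("pics/s8.png",np.hstack([a,b]))
d1=get_image("scene")[0].astype(int)-s;print(np.abs(d1).mean())
```

```text
side paddle far 853 dz/dy [0.544 0.077] 0.09982045261264894
side plate 728 dz/dy [0.004 0.094] 0.09406371102028771
scene paddle far 757 dz/dy [0.545 0.074] 0.09892159673948675
scene plate 688 dz/dy [-0.006  0.093] 0.09377203041068066
t 9.35 pos [ 0.5264 -0.0529  0.2395] washer [-130.7   -8.5] y-axis [-0.002  0.    -1.   ] zaxis [-0.044 -0.999 -0.   ] spin 0.0 F [-0.08 -0.33  0.57] w 0.9998688036781608
shift [ 1.31   0.027 -2.395]
2.248296440972222
```

View pics/s8.png

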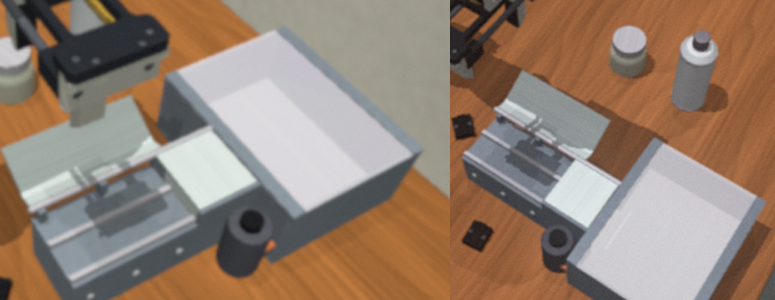

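```bash
python3 -c "
from cell import arm
print(arm.sign_off())"
```

```text
the job is handed in; nothing more can be done
None
```

I loaded the bearing cap into the washer and handed the job in at about 9.4 s. One fingertip held the paddle down with about 3–4 N while the other pushed the cap along the channel and under the flap. I then lifted the hand away.

**Last checks:**
- **Flap:** it stood at about 0.53 rad (plate-slope estimate) during the push. It is shut now: the plate is level and the paddle is back at its 0.5 rad slope.
- **Cap:** with the flap still held open, depth put the cap at about x 47 mm, with its top at about 38–41 mm, near the foot of the chute. The sill is now empty.
- **Other objects:** the jar, spray can and look-alikes look untouched, and the wrist reads about zero force. I never went near the mallet, but I did not check it in the last picture.

**What failed or disagreed:**
- **Fingertips:** they sit about 38 mm behind the reported TCP. My first press therefore missed the paddle, and I measured the offset and corrected for it.
- **Washer yaw:** estimates ranged from about -1 to -2.5 degrees. I used -2.5, and it caused no trouble.
- **Cap at rest:** the shut flap hides the cap, so I could not confirm its final resting place or that it has stopped moving.

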